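# Fit the slide-marking template over the jig's locating pin

## Robot

A 6-joint arm with a two-finger parallel gripper is mounted at the origin on a cart in front of the work surface, level with it; the furniture and walls round the work are solid. World frame = base frame: x ahead of the robot, y to its left, z up, the work surface at z = 0. Lengths are in m, angles in degrees, forces in N, time in s.
With the tool pointing down it reaches from about 0.3 to 0.75 m from the base axis. Payload 8.5 kg.
Tool frame: the origin (TCP) lies at the very end of the fingers, on their centre line; the grasp point (between the pads) lies 19 mm behind it; z points along the fingers, y is the line along which they close (so a half turn about z gives the same grasp; the last joint's range is limited). The gripper opens to 85 mm and grips with 20 to 120 N. Pads are 22 mm wide; open, the fingers measure 114 mm over their backs; the gripper's body (76 mm by 85 mm) begins 54 mm behind the grasp point. The pads swing forward as they close: fully open they stand 13 mm farther back than shut.
Start: joints at [-84.643, 21.807, 74.336, -0, 83.858, -12.336], TCP at [0.167, -0.524, 0.231] pointing down, gripper open.
Joint ranges: [-178.18, 178.18], [-50.72, 133.34], [12.68, 142.11], [-81.47, 261.47], [9.98, 163.14], [-165.26, 165.26]. Speed limits (degrees/s): [136.94, 136.94, 180, 180, 180, 180].

## Interface

Orientations are given as a 3x3 rotation matrix whose columns are the frame's x, y, z axes.
In Python, from rig import observe, cams, ticket gives the robot as it stands.
- The arm moves only by the tool move_arm, never from a script. Its arguments are lists of equal length, an entry for each row: "jaw": the finger opening in cm, from 0 to 8.54; "dp": the shift along the tool's x, y, z in cm, a list of three; "turn": the turn, a rotation vector about the tool's x, y, z in rad, a list of three. In form: {"jaw": [jaw, ...], "dp": [[tx, ty, tz], ...], "turn": [[wx, wy, wz], ...]}. A call has 1 to 12 rows; each row shifts and turns the commanded pose from where the row before left it, along the tool's axes as they then stand; what a row does not reach is not made up. A row lasts 1/12 s, in which the tool goes at most 41.7 mm and 7.16 degrees, less where a joint would pass 70% of its speed; a pose out of reach is approached as far as the arm can. A call is refused whole if a number of a shift passes 4.17 or a number of a turn 0.125, either way. A call with a gripper value outside its range is refused whole. The fingers move at their own pace and stop on an object; "force" is the grip in N (left out, the last holds). Time passes only in rows, so rows that do not move let the fingers close. It gives the time, the measured TCP pose, the force, the opening and the grip force at its end, in the units of the state.
- observe(): the state, without advancing time (a new reading comes with each control period).
- cams.get_image(name): name is "scene" or "side" or "wrist"; returns (picture, depth): 384x512x3 uint8, red, green, blue; 384x512 float32, m along the optical axis (not along the pixel's ray), 0 where there is no reading.
- cams.calibration(name): a dict with "vertical_fov" (degrees; the focal length in pixels is half the picture's height over the tangent of half this angle, whatever the lens; pixels are square), "cx", "cy" (the principal point, pixels), "view" (4x4, takes a point from world to camera coordinates); the wrist camera has in their place "tool_from_camera" (4x4, takes a point from camera to tool coordinates, whose origin is the TCP and whose axes are the flange's). Camera axes: x right, y up, looking along -z (the intrinsics and any distortion apply to the point x, -y, -z); pixel columns grow to the right and rows downward; lengths in m; the calibration is good to about 2 mm. A picture is of the moment at which its call begins: read the wrist's pose just before it. calibration takes no time and is no camera call.
- ticket.close_job(): hands the job in; it is judged then, once.
Trained networks look in the newest picture that a camera, given by its name, has taken for a name from the list of things; names that differ only in an ending like _2 or _b are one class to them, and where a whole thing is asked for, a point or a joint stands for the part that bears it (a point fixed in the world has none). Each returns a list of dicts, best first, with "p" (0 to 1); they miss things now and then, are a little off and sometimes report something else, mostly with a low value. They report only what shows in the picture. A call takes as long as a camera call.
- cams.spot_in(camera, query): "box" ([centre column, centre row, width, height] as shares, 0 to 1, of the picture: columns of its width, rows of its height, round what is visible of it).
- cams.outline_of(camera, query): "mask" (384x512 bool, what is visible of it) and "box" ([centre column, centre row, width, height] as shares, 0 to 1, of the picture: columns of its width, rows of its height, round what is visible of it).
- cams.mark_of(camera, query): "location" ([column, row] as shares, 0 to 1, of the picture: columns of its width, rows of its height: a listed point, or the origin of a listed thing).
The state is a dict: "time_s": time; "q": joint angles; "qvel": joint speeds; "joint_efforts": joint torques, N m; "position": TCP position; "tool_rot": TCP orientation; "ft_force": force on the tool from outside, world axes, zero at the start; "wrist_torque": the same for the moment, N m; "grip_width": finger opening in m; "gripper_force": force on a finger pad.
Only numpy, scipy, OpenCV 4.12 (cv2) and the standard library are available. Lean on these libraries where they do the work, as an engineer would, in place of code of your own. Each camera call takes 0.05 s, during which the arm holds its last target. There are 200 camera calls.

## Task

Get the slide-marking jig ready: take the blue template by its black grip bar, carry it to the silvery aluminium jig and lay it between the two black guides with its oblong hole towards the brass pin's end but still short of the pin, so that the front of the template rests on top of the pin. Then slide it gently forward along the guides until the hole finds the pin and the template drops flat on the deck, and let go. Never press or push it hard against the jig or pin, and do not disturb the things standing around.

Things in the scene. Friction and masses are not known exactly. Their poses are not given: they have to be found in the camera images.
- template: Loose blue flat plate 180 (its x) x 96 (its y) x 6 mm thick, about 0.2 kg, lying on the right-hand desk. Origin: centre of its underside; z up through the plate; +x points to its front, the end with the oblong hole. A 26 x 76 mm slide window is cut behind the grip bar (centre at x = -45 mm); it is not for the pin.
- template_grip (a point): Centre of the black grip bar that stands upright on the middle of the template, 23 mm above the template's underside; same axes as the template. The bar is 12 mm thick (x) and 50 mm long (y) and reaches from 6 to 40 mm above the underside; grasp it across its thickness.
- template_hole (a point): Centre of the upper mouth of the template's oblong through hole (12.5 mm along x, 18 mm along y), 34 mm in front of the bar's centre and 56 mm behind the front edge; same axes as the template.
- jig: Jig fixed on the left-hand desk: aluminium base 250 (its x) x 130 (its y) x 12 mm; origin at the centre of its underside; +x is forward. A black guide runs along both long sides; their straight inner faces are 100 mm apart (2 mm play either side of the template); they rise about 18 mm above the deck and flare outwards at the top.
- jig_deck (a point): Centre of the jig's deck (upper face between the guides), 12 mm above the jig's origin; same axes. With its front resting on the pin the template leans back by about 0.035 to 0.045 rad, its rear edge on the deck; slid forward (jig's +x) until the hole is over the pin, it falls flat and can slide no farther. Sliding takes 2 to 5 N.
- jig_groove (a point): Middle of the pin's adjusting groove, on the deck, 45 mm forward of the deck's centre (jig's +x). The brass pin, 10 mm in diameter, bevelled top, rises 6 mm above the deck. It is clamped somewhere in the groove, up to 18 mm forward or back of this point; where is not measured. Sideways it is on the jig's middle line.
- red_dropper: Bystander: brown dropper bottle with red teat, 34 x 34 x 102 mm, beyond the jig to the left; origin under its centre.
- black_dropper: Bystander: brown dropper bottle with black teat, 34 x 34 x 102 mm, beyond the jig to the left; origin under its centre.
- timer: Bystander: small cream-white mechanical timer with a dial, 60 x 66 x 42 mm, beyond the template on the right desk; origin under its centre.

How it is judged:
By the outcome, as a careful person would: the job done as asked, in the order asked, and still so for the second after the job is handed in, with the robot touching nothing.
It also fails if it takes over 48 s, if anything falls off the work surface, if the arm or the gripper's body presses on something with over 40 N, if the wrist force passes 120 N, or if a joint passes its speed limit or range.

## Working session

There is one attempt and no reset: what is moved stays moved. The work goes in short steps, Python scripts to look and compute and a tool call to move; the robot and the scene stay as the last step left them, time stands still between calls to the robot, and variables do not carry over. Pictures are saved under pics/ and viewed, at most 10 in all, crops included, and the job is handed in when it is done.

Besides the shell and the picture viewer there is one more tool, called after "Request:" in YAML: its name, and indented under it one key for each argument. move_arm: Moves the arm, as the interface text tells. Its arguments: {"type":"object","properties":{"jaw":{"type":"array","items":{"type":"number"}},"dp":{"type":"array","items":{"type":"array","items":{"type":"number"}}},"turn":{"type":"array","items":{"type":"array","items":{"type":"number"}}},"force":{"type":"number"}},"required":["jaw","dp","turn"]}

```bash
mkdir -p pics; ls
cat > h.py <<'E'
import numpy as np, cv2
from rig import observe, cams, ticket
def K(c):
    f=192/np.tan(np.radians(c["vertical_fov"])/2); return f,c["cx"],c["cy"]
def pose(name,s=None):
    c=cams.calibration(name)
    if name=="wrist":
        T=np.eye(4);T[:3,:3]=np.array(s["tool_rot"]).reshape(3,3);T[:3,3]=s["position"]
        return T@np.array(c["tool_from_camera"])
    return np.linalg.inv(np.array(c["view"]))
def pts(name,uv,d=None,s=None,z=None):
    c=cams.calibration(name);f,cx,cy=K(c);T=pose(name,s);uv=np.atleast_2d(uv).astype(float)
    r=np.stack([(uv[:,0]-cx)/f,-(uv[:,1]-cy)/f,-np.ones(len(uv))],1)
    if d is None:
        w=r@T[:3,:3].T; t=(z-T[2,3])/w[:,2]; return T[:3,3]+w*t[:,None]
    return (r*np.asarray(d).reshape(-1,1))@T[:3,:3].T+T[:3,3]
def full(d,name,s=None):
    v,u=np.mgrid[0:384:1,0:512:1]; 
    return pts(name,np.stack([u.ravel(),v.ravel()],1),d.ravel(),s).reshape(384,512,3)
E
python3 - <<'E'
from h import *
s=observe();print({k:np.round(v,3).tolist() for k,v in s.items()})
for n in("scene","side","wrist"):
    s=observe();im,d=cams.get_image(n);c=cams.calibration(n);print(n,{k:np.round(v,3).tolist() if not isinstance(v,str) else v for k,v in c.items()})
    np.savez(f"pics/{n}0.npz",im=im,d=d)
    if n=="scene": a=im
    for q in("template_grip","template_hole","jig_deck","jig_groove","template","jig"):
        m=cams.mark_of(n,q)
        for r in m[:2]:
            u,v=r["location"][0]*512,r["location"][1]*384
            ui,vi=int(np.clip(u,0,511)),int(np.clip(v,0,383))
            print(n,q,round(r["p"],2),(round(u),round(v)),np.round(pts(n,[u,v],d[vi,ui],s),3)[0])
ims=[cv2.cvtColor(np.load(f"pics/{n}0.npz")["im"],cv2.COLOR_RGB2BGR) for n in("scene","side","wrist")]
cv2.imwrite("pics/a.png",cv2.resize(np.hstack(ims[:2]),(800,300),interpolation=cv2.INTER_AREA));cv2.imwrite("pics/b.png",ims[2])
E
```

```text
pics
{'time_s': 0.0, 'q': [-84.642, 21.841, 74.385, -0.0, 83.858, -12.334], 'qvel': [-0.048, -0.06, 0.055, -0.02, 0.031, -0.062], 'joint_efforts': [-0.001, -44.846, -23.128, -0.0, 0.005, -0.0], 'position': [0.167, -0.524, 0.231], 'tool_rot': [[0.953, 0.304, -0.0], [0.304, -0.953, 0.001], [0.0, -0.001, -1.0]], 'ft_force': [-0.575, -0.583, -0.078], 'wrist_torque': [-0.011, 0.029, -0.044], 'gripper_force': 0.0, 'grip_width': 0.085}
scene {'vertical_fov': 45.857, 'cx': 251.468, 'cy': 185.258, 'view': [[-0.83, -0.557, -0.013, 0.45], [0.344, -0.53, 0.775, -0.205], [-0.439, 0.639, 0.631, -1.658], [0.0, 0.0, 0.0, 1.0]]}
scene template_grip 0.88 (297, 148) [ 0.508 -0.319  0.036]
scene template_hole 0.75 (290, 153) [ 0.541 -0.317  0.002]
scene jig_deck 0.59 (216, 238) [0.495 0.309 0.006]
scene jig_groove 0.56 (203, 230) [0.561 0.299 0.005]
scene template 0.78 (295, 154) [ 0.505 -0.3    0.017]
scene template 0.6 (291, 136) [ 0.608 -0.441  0.   ]
scene jig 0.88 (214, 240) [0.487 0.329 0.014]
scene jig 0.66 (206, 234) [0.534 0.313 0.01 ]
side {'vertical_fov': 50.716, 'cx': 255.285, 'cy': 194.038, 'view': [[-0.804, -0.594, -0.015, 0.484], [0.221, -0.322, 0.92, -0.162], [-0.551, 0.737, 0.39, -1.207], [0.0, 0.0, 0.0, 1.0]]}
side template_grip 0.77 (318, 172) [ 0.514 -0.329  0.039]
side template_hole 0.52 (311, 177) [ 0.549 -0.335  0.005]
side jig_deck 0.68 (219, 241) [0.5   0.323 0.012]
side jig_groove 0.97 (212, 239) [0.528 0.326 0.013]
side template 0.74 (313, 180) [ 0.524 -0.312  0.005]
side jig 0.77 (221, 244) [0.484 0.335 0.013]
wrist {'vertical_fov': 67.748, 'cx': 247.733, 'cy': 190.662, 'tool_from_camera': [[-0.0, 0.956, 0.293, 0.075], [1.0, -0.0, 0.001, -0.001], [0.001, 0.293, -0.956, -0.143], [0.0, 0.0, 0.0, 1.0]]}
```

View pics/a.png

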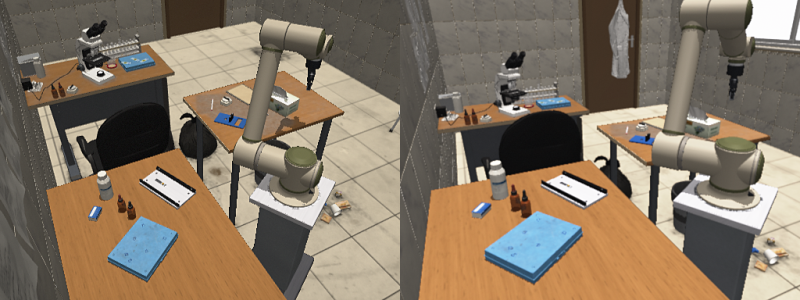

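Run:
```python
from h import *
for n in("scene","side"):
    z=np.load(f"pics/{n}0.npz");im=z["im"];P=full(z["d"],n);hsv=cv2.cvtColor(im,cv2.COLOR_RGB2HSV)
    m=(hsv[...,0]>95)&(hsv[...,0]<130)&(hsv[...,1]>90)&(P[...,1]<-.1)&(P[...,2]>-.02)&(P[...,2]<.03)&(P[...,0]<.8)&(z["d"]>0)
    q=P[m]; print(n,len(q),q.mean(0),cv2.minAreaRect((q[:,:2]*1000).astype(np.float32)))
    r=(P[...,1]>.15)&(P[...,1]<.5)&(P[...,0]>.25)&(P[...,0]<.75)&(P[...,2]>.02)&(P[...,2]<.045)
    print(np.percentile(P[r],[0,5,50,95,100],axis=0).round(3).tolist(), P[(P[...,1]<-.2)&(P[...,2]>.03)&(P[...,2]<.06)&(P[...,0]<.8)].mean(0))
    for q in("red_dropper","black_dropper","timer"):
        for r in cams.outline_of(n,q)[:1]:
            k=P[r["mask"]&(z["d"]>0)]; print(q,r["p"],np.median(k,0).round(3),np.percentile(k,[3,97],axis=0).round(3).tolist())
```

```text
scene 387 [ 0.52044898 -0.31663174  0.00486413] ((516.6715698242188, -318.001708984375), (187.5421600341797, 112.13845825195312), 7.468234062194824)
[[0.361, 0.248, 0.02], [0.379, 0.255, 0.02], [0.484, 0.28, 0.026], [0.611, 0.393, 0.031], [0.681, 0.5, 0.044]] [ 0.29374224 -1.56872246  0.04400235]
red_dropper 0.46 [0.571 0.541 0.046] [[0.56, 0.519, -0.0], [0.59, 0.551, 0.098]]
black_dropper 0.61 [0.51  0.547 0.049] [[0.5, 0.534, 0.008], [0.523, 0.556, 0.094]]
timer 0.62 [ 0.631 -0.459  0.017] [[0.605, -0.543, -0.005], [0.684, -0.434, 0.039]]
side 227 [ 0.54211817 -0.31028559  0.00746895] ((544.0618896484375, -327.4437255859375), (143.27403259277344, 126.84481048583984), 6.075475692749023)
[[0.362, 0.249, 0.02], [0.377, 0.255, 0.021], [0.48, 0.282, 0.026], [0.609, 0.393, 0.031], [0.681, 0.499, 0.044]] [ 0.35093197 -1.50809789  0.04421959]
red_dropper 0.59 [0.569 0.541 0.043] [[0.56, 0.527, 0.005], [0.58, 0.551, 0.092]]
black_dropper 0.67 [0.509 0.545 0.043] [[0.5, 0.449, 0.001], [0.631, 0.556, 0.096]]
timer 0.46 [ 0.625 -0.455  0.021] [[0.605, -0.491, 0.004], [0.657, -0.435, 0.042]]
```

The overview shows the template on the right desk near (0.51, −0.32), with its front roughly towards +x. The jig is on the left desk near (0.49, 0.32), with the droppers beyond it. I'll go above the template next.

Request:
move_arm:
  jaw: [8.5,8.5,8.5,8.5,8.5,8.5,8.5,8.5,8.5,8.5,8.5]
  dp:
    - [3.54,-0.82,0]
    - [3.54,-0.82,0]
    - [3.54,-0.82,0]
    - [3.54,-0.82,0]
    - [3.54,-0.82,0]
    - [3.54,-0.82,0]
    - [3.54,-0.82,0]
    - [3.54,-0.82,0]
    - [3.54,-0.82,0]
    - [3.54,-0.82,0]
    - [3.54,-0.82,0]
  turn:
    - [0,0,0]
    - [0,0,0]
    - [0,0,0]
    - [0,0,0]
    - [0,0,0]
    - [0,0,0]
    - [0,0,0]
    - [0,0,0]
    - [0,0,0]
    - [0,0,0]
    - [0,0,0]

```text
time_s: 2.27
position: [0.5122, -0.3184, 0.2314]
tool_rot: [[0.953, 0.304, 0.0], [0.304, -0.953, -0.0], [0.0, 0.0, -1.0]]
ft_force: [0.0, -0.9, 0.1]
grip_width: 0.0846
gripper_force: 0.0
```

Request:
move_arm:
  jaw: [8.5,8.5,8.5,8.5,8.5,8.5,8.5,8.5,8.5,8.5,8.5,8.5]
  dp:
    - [0,0,0]
    - [0,0,0]
    - [0,0,0]
    - [0,0,0]
    - [0,0,0]
    - [0,0,0]
    - [0,0,0]
    - [0,0,0]
    - [0,0,0]
    - [0,0,0]
    - [0,0,0]
    - [0,0,0]
  turn:
    - [0,0,-0.12]
    - [0,0,-0.12]
    - [0,0,-0.12]
    - [0,0,-0.12]
    - [0,0,-0.12]
    - [0,0,-0.12]
    - [0,0,-0.12]
    - [0,0,-0.12]
    - [0,0,-0.12]
    - [0,0,-0.12]
    - [0,0,-0.06]
    - [0,0,0]

```text
time_s: 3.27
position: [0.5107, -0.3197, 0.2313]
tool_rot: [[-0.0, 1.0, -0.0], [1.0, 0.0, 0.0], [0.0, -0.0, -1.0]]
ft_force: [-0.4, 0.1, -0.1]
grip_width: 0.085
gripper_force: 0.0
```

```bash
cat > look.py <<'E'
from h import *
def tmpl(tag,save=True,zr=(-.02,.2)):
    s=observe();im,d=cams.get_image("wrist");P=full(d,"wrist",s);np.savez(f"pics/{tag}.npz",im=im,d=d,P=P)
    print("tcp",np.round(s["position"],4),"R",np.round(s["tool_rot"],3).tolist(),s["time_s"],s["ft_force"])
    cv2.imwrite(f"pics/{tag}.png",cv2.cvtColor(im,cv2.COLOR_RGB2BGR))
    return s,im,d,P
E
python3 - <<'E'
from look import *
s,im,d,P=tmpl("w1")
hsv=cv2.cvtColor(im,cv2.COLOR_RGB2HSV)
m=(hsv[...,0]>95)&(hsv[...,0]<130)&(hsv[...,1]>90)&(abs(P[...,2])<.02)
n,l,st,c=cv2.connectedComponentsWithStats(m.astype(np.uint8))
k=1+st[1:,4].argmax();q=P[l==k];print(st[k],q.mean(0),cv2.minAreaRect((q[:,:2]*1000).astype(np.float32)))
b=(P[...,2]>.03)&(P[...,2]<.055)&(abs(P[...,0]-.51)<.08)&(abs(P[...,1]+.32)<.08)
q=P[b];print(len(q),q.mean(0),cv2.minAreaRect((q[:,:2]*1000).astype(np.float32)))
for x in("template_grip","template_hole"):
    for r in cams.mark_of("wrist",x)[:1]:
        u,v=r["location"][0]*512,r["location"][1]*384;print(x,r["p"],u,v,pts("wrist",[u,v],s=s,z=.023 if "grip" in x else .006))
E
```

```text
tcp [ 0.5107 -0.3197  0.2313] R [[-0.0, 1.0, -0.0], [1.0, 0.0, 0.0], [0.0, -0.0, -1.0]] 3.2667 [-0.42558882  0.10081067 -0.07194675]
[ 179  116  146   92 8019] [ 0.52398195 -0.31634627  0.00632159] ((517.29931640625, -319.6884765625), (178.8871612548828, 95.52269744873047), 9.25628662109375)
407 [ 0.51675856 -0.31824941  0.03971352] ((516.8966674804688, -319.4729919433594), (11.917296409606934, 49.465091705322266), 9.172028541564941)
template_grip 0.8 252.8256 165.8112 [[ 0.51684617 -0.31922314  0.023     ]]
template_hole 0.94 283.6992 163.5072 [[ 0.55754328 -0.31978023  0.006     ]]
```

View pics/w1.png

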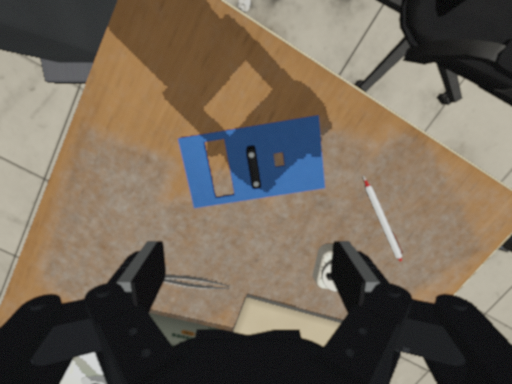

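The wrist view shows the template flat, with the window at left (222,165), the bar at (253,167) and the hole at (279,158). Its yaw is +9.2°, and the bar centre is at (0.517, −0.3195) with its top at 39.7 mm. Both agree with the given sizes, so I'll grasp it.

Request:
move_arm:
  jaw: [8.5,8.5,8.5,8.5,8.5,8.5,8.5,8.5,8.5,8.5,8.5]
  dp:
    - [0,0,0]
    - [0,0,0]
    - [-0.1,0.62,3]
    - [0,0,3.5]
    - [0,0,3.5]
    - [0,0,3.5]
    - [0,0,3]
    - [0,0,2.5]
    - [0,0,1.6]
    - [0,0,1.3]
    - [0,0,0]
  turn:
    - [0,0,-0.08]
    - [0,0,-0.08]
    - [0,0,0]
    - [0,0,0]
    - [0,0,0]
    - [0,0,0]
    - [0,0,0]
    - [0,0,0]
    - [0,0,0]
    - [0,0,0]
    - [0,0,0]
  force: 40

```text
time_s: 4.33
position: [0.516, -0.3188, 0.0097]
tool_rot: [[-0.156, 0.988, -0.004], [0.988, 0.156, 0.003], [0.004, -0.003, -1.0]]
ft_force: [-0.3, -0.3, -1.4]
grip_width: 0.0849
gripper_force: 0.0
```

Request:
move_arm:
  jaw: [4,2,1,1,1,1,1,1,1,1]
  dp:
    - [0,0,0]
    - [0,0,0]
    - [0,0,0]
    - [0,0,0]
    - [0,0,0]
    - [0,0,0]
    - [0,0,0]
    - [0,0,0]
    - [0,0,0]
    - [0,0,0]
  turn:
    - [0,0,0]
    - [0,0,0]
    - [0,0,0]
    - [0,0,0]
    - [0,0,0]
    - [0,0,0]
    - [0,0,0]
    - [0,0,0]
    - [0,0,0]
    - [0,0,0]

```text
time_s: 5.17
position: [0.5172, -0.3198, 0.0129]
tool_rot: [[-0.157, 0.988, 0.001], [0.988, 0.157, -0.001], [-0.001, 0.001, -1.0]]
ft_force: [-0.6, 1.5, 5.8]
grip_width: 0.011
gripper_force: 40.6
```

Request:
move_arm:
  jaw: [1,1,1,1,1,1,1,1]
  dp:
    - [0,0,-1]
    - [0,0,-2]
    - [0,0,-3.5]
    - [0,0,-4]
    - [0,0,-4]
    - [0,0,-4]
    - [0,0,-4]
    - [0,0,0]
  turn:
    - [0,0,0]
    - [0,0,0]
    - [0,0,0]
    - [0,0,0]
    - [0,0,0]
    - [0,0,0]
    - [0,0,0]
    - [0,0,0]

```text
time_s: 5.83
position: [0.5185, -0.321, 0.2463]
tool_rot: [[-0.157, 0.987, 0.01], [0.987, 0.158, -0.01], [-0.011, 0.009, -1.0]]
ft_force: [0.4, -0.5, -0.3]
grip_width: 0.0115
gripper_force: 39.6
```

Run:
```python
from h import *
for n in("scene","side"):
    z=np.load(f"pics/{n}0.npz");P=full(z["d"],n)
    m=((P[...,2]>.008)&(P[...,2]<.036)&(P[...,0]>.3)&(P[...,0]<.7)&(P[...,1]>.2)&(P[...,1]<.46)&(z["d"]>0)).astype(np.uint8)
    k,l,st,c=cv2.connectedComponentsWithStats(m);i=1+st[1:,4].argmax();q=P[l==i]
    print(n,len(q),q.mean(0),cv2.minAreaRect((q[:,:2]*1000).astype(np.float32)))
    g=P[(P[...,2]>.06)&(P[...,2]<.2)&(P[...,0]>.3)&(P[...,0]<.8)&(P[...,1]>.1)&(P[...,1]<.8)]
    print("tall",np.percentile(g,[0,100],axis=0).round(3).tolist())
```

```text
scene 1654 [0.48633368 0.32321759 0.01498743] ((492.1604919433594, 323.8302917480469), (132.47500610351562, 255.39773559570312), 84.41034698486328)
tall [[0.507, 0.481, 0.06], [0.799, 0.8, 0.199]]
side 2069 [0.48159624 0.32330133 0.01617105] ((493.39263916015625, 323.43450927734375), (130.60231018066406, 254.2611846923828), 84.03158569335938)
tall [[0.504, 0.487, 0.06], [0.8, 0.8, 0.2]]
```

Request:
move_arm:
  jaw: [1,1,1,1,1,1,1,1,1,1,1,1]
  dp:
    - [0,0,0]
    - [0,0,0]
    - [0,0,0]
    - [1.5,-0.15,0]
    - [3,-0.3,0]
    - [3.5,-0.35,0]
    - [3.8,-0.37,0]
    - [3.8,-0.37,0]
    - [3.8,-0.37,0]
    - [3.8,-0.37,0]
    - [3.8,-0.37,0]
    - [3.8,-0.37,0]
  turn:
    - [0,0,0.0865]
    - [0,0,0.0865]
    - [0,0,0.086]
    - [0,0,0]
    - [0,0,0]
    - [0,0,0]
    - [0,0,0]
    - [0,0,0]
    - [0,0,0]
    - [0,0,0]
    - [0,0,0]
    - [0,0,0]

```text
time_s: 6.83
position: [0.5169, -0.0077, 0.2374]
tool_rot: [[0.098, 0.995, -0.0], [0.995, -0.098, 0.0], [0.0, -0.0, -1.0]]
ft_force: [1.6, 0.1, -1.6]
grip_width: 0.0115
gripper_force: 39.5
```

Request:
move_arm:
  jaw: [1,1,1,1,1,1,1,1,1,1,1]
  dp:
    - [3.8,-0.38,0]
    - [3.8,-0.38,0]
    - [3.8,-0.38,0]
    - [3.6,-0.36,0]
    - [3,-0.3,0]
    - [2.3,-0.23,0]
    - [1.5,-0.15,0]
    - [0.5,-0.05,0]
    - [0,0,0]
    - [0,0,0]
    - [0,0,0]
  turn:
    - [0,0,0]
    - [0,0,0]
    - [0,0,0]
    - [0,0,0]
    - [0,0,0]
    - [0,0,0]
    - [0,0,0]
    - [0,0,0]
    - [0,0,0]
    - [0,0,0]
    - [0,0,0]

```text
time_s: 7.75
position: [0.5182, 0.213, 0.2373]
tool_rot: [[0.101, 0.995, -0.0], [0.995, -0.101, -0.0], [-0.0, -0.0, -1.0]]
ft_force: [-0.0, -0.3, -1.7]
grip_width: 0.0114
gripper_force: 39.5
```

Run:
```python
from look import *
s,im,d,P=tmpl("w2")
for x in("jig_groove","jig_deck","template_grip","template_hole"):
    for r in cams.mark_of("wrist",x)[:1]:
        u,v=r["location"][0]*512,r["location"][1]*384;print(x,r["p"],u,v,pts("wrist",[u,v],s=s,z=.012))
g=(P[...,2]>.022)&(P[...,2]<.036)&(P[...,1]>.2)&(P[...,1]<.45)&(P[...,0]>.3)&(P[...,0]<.7)
q=P[g];print(len(q),q.mean(0),cv2.minAreaRect((q[:,:2]*1000).astype(np.float32)))
```

```text
tcp [0.5182 0.213  0.2373] R [[0.101, 0.995, -0.0], [0.995, -0.101, -0.0], [-0.0, -0.0, -1.0]] 7.75 [-0.00412735 -0.33778067 -1.70074975]
jig_groove 0.75 256.7168 76.6848 [[0.53933859 0.31704402 0.012     ]]
jig_deck 0.93 216.9856 78.6816 [[0.49159114 0.31966068 0.012     ]]
template_grip 0.63 248.2176 255.3984 [[0.50485965 0.07816771 0.012     ]]
template_hole 0.73 310.4768 241.6128 [[0.5953487  0.09115132 0.012     ]]
4918 [0.49641986 0.33174093 0.02710349] ((495.6519775390625, 321.6615905761719), (122.54528045654297, 249.53565979003906), 83.4749984741211)
```

View pics/w2.png

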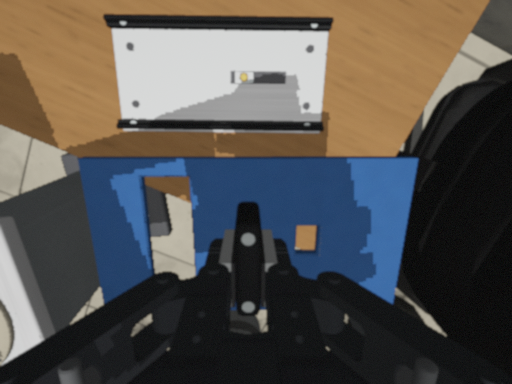

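The close view shows the jig at top. Its pin (brass dot) is near (244,77), in a groove spanning columns 231–286, so it is clamped towards the rear. The held template fills the lower half of the picture. Next I'll measure the pin, the guides and how the template sits in the hand.

Run:
```python
from h import *
z=np.load("pics/w2.npz");im=z["im"];d=z["d"];P=z["P"];s=observe()
R=np.array(s["tool_rot"]);p=np.array(s["position"])
hsv=cv2.cvtColor(im,cv2.COLOR_RGB2HSV)
m=(hsv[...,0]>12)&(hsv[...,0]<35)&(hsv[...,1]>70);m[:65]=0;m[90:]=0;m[:,:225]=0;m[:,292:]=0
v,u=np.nonzero(m);print("pin px",len(u),u.mean(),v.mean(),u.min(),u.max(),v.min(),v.max())
pin=pts("wrist",[u.mean(),v.mean()],s=s,z=.018)[0];print("pin",pin, P[m].mean(0))
# guides
L=[]
for lo,hi in((14,30),(118,132)):
    a=np.zeros(d.shape,bool);a[lo:hi]=1;a&=(P[...,2]>.024)&(P[...,2]<.036)&(P[...,0]>.37)&(P[...,0]<.62)
    q=P[a];k=np.polyfit(q[:,0],q[:,1],1);L.append(k);print(len(q),np.percentile(q,[1,99],axis=0).round(4).tolist(),k,np.degrees(np.arctan(k[0])))
k=np.mean(L,0);print("yaw",np.degrees(np.arctan(k[0])),"mid y at pin",np.polyval(k,pin[0]),"sep",(L[0]-L[1]),np.polyval(L[0]-L[1],.5))
# deck heights
b=P[45:65,130:300].reshape(-1,3);print("deck z",np.percentile(b[:,2],[10,50,90]))
A=np.c_[b[:,:2],np.ones(len(b))];print("deck plane",np.linalg.lstsq(A,b[:,2],rcond=None)[0])
# template in tool frame
Q=(P-p)@R
t=(hsv[...,0]>95)&(hsv[...,0]<130)&(hsv[...,1]>90);t[:150]=0;t&=abs(Q[...,2])<.03
q=Q[t];A=np.c_[q[:,:2],np.ones(len(q))];print("plate plane z=",np.linalg.lstsq(A,q[:,2],rcond=None)[0])
# edges: front edge (tool y max) per row, top edge per column
f=[];g=[];r=[]
for row in range(165,270,4):
    c=np.nonzero(t[row])[0]
    f.append(Q[row,c.max()]);r.append(Q[row,c.min()])
for col in range(100,400,6):
    c=np.nonzero(t[:,col])[0]; g.append(Q[c.min(),col])
f,g,r=map(np.array,(f,g,r))
from numpy import polyfit,median
print("front y vs x",polyfit(f[:,0],f[:,1],1),"rear",polyfit(r[:,0],r[:,1],1),"side x vs y",polyfit(g[:,1],g[:,0],1))
bm=(Q[...,2]<-.02)&(Q[...,2]>-.035)&(abs(Q[...,1])<.01)&(abs(Q[...,0])<.03);print("bar top",bm.sum(),Q[bm].min(0),Q[bm].max(0))
```

```text
pin px 40 243.425 76.825 241 246 73 80
pin [0.52374178 0.31838752 0.018     ] [0.5234868  0.31797544 0.01837762]
2483 [[0.3805, 0.3606, 0.0241], [0.6177, 0.3936, 0.0314]] [-0.11440664  0.43435111] -6.526641033859174
1745 [[0.3723, 0.2496, 0.0241], [0.6103, 0.2825, 0.0311]] [-0.11371645  0.32176243] -6.487603860141456
yaw -6.507123205426559 mid y at pin 0.31831796962886966 sep [-0.00069019  0.11258868] 0.11224358240517238
deck z [0.01142487 0.01245104 0.01348927]
deck plane [-0.14345348 -1.53773503  0.61646329]
plate plane z= [0.00052952 0.00085635 0.00639788]
front y vs x [2.47854566e-05 8.91849370e-02] rear [ 0.0027587  -0.09032795] side x vs y [0.00010891 0.04741694]
bar top 2763 [-0.02481267 -0.00998307 -0.03499149] [ 0.02496984  0.00998121 -0.02000678]
```

Request:
move_arm:
  jaw: [1,1,1,1,1,1,1,1,1,1,1,1]
  dp:
    - [0,0,0]
    - [1.5,-0.9,0]
    - [2.5,-1.4,0]
    - [3,-1.7,0]
    - [2.5,-1.4,1]
    - [1,-0.6,2]
    - [0,0,3]
    - [0,0,3]
    - [0,0,3]
    - [0,0,2.5]
    - [0,0,1.5]
    - [0,0,0.7]
  turn:
    - [0,0,0.012]
    - [0,0,0]
    - [0,0,0]
    - [0,0,0]
    - [0,0,0]
    - [0,0,0]
    - [0,0,0]
    - [0,0,0]
    - [0,0,0]
    - [0,0,0]
    - [0,0,0]
    - [0,0,0]

```text
time_s: 9.0
position: [0.4697, 0.3245, 0.068]
tool_rot: [[0.113, 0.994, -0.004], [0.994, -0.113, -0.001], [-0.002, -0.003, -1.0]]
ft_force: [0.0, 0.1, -1.2]
grip_width: 0.0112
gripper_force: 39.5
```

Request:
move_arm:
  jaw: [1,1,1]
  dp:
    - [0,0,0]
    - [0,0,0]
    - [0,0,0]
  turn:
    - [-0.043,0,0]
    - [0,0,0]
    - [0,0,0]

```text
time_s: 9.25
position: [0.4707, 0.3252, 0.0712]
tool_rot: [[0.113, 0.993, 0.043], [0.994, -0.113, -0.004], [0.001, 0.043, -0.999]]
ft_force: [1.1, 0.3, -1.4]
grip_width: 0.0112
gripper_force: 39.5
```

Run:
```python
from look import *
s,im,d,P=tmpl("w3")
a,da=cams.get_image("side");
cv2.imwrite("pics/w3b.png",np.hstack([cv2.cvtColor(im,cv2.COLOR_RGB2BGR)[:, :],cv2.resize(cv2.cvtColor(a,cv2.COLOR_RGB2BGR)[185:285,140:300],(512,320))[:,:].repeat(1,0) if 0 else cv2.resize(cv2.cvtColor(a,cv2.COLOR_RGB2BGR)[190:286,150:222],(288,384))]))
R=np.array(s["tool_rot"]);p=s["position"];c=p+R@[-.0005,-.0005,.0124];u=np.array([.9936,-.1133]);pin=np.array([.5237,.3184])
print("centre rel pin along/lat",(c[:2]-pin)@u,(c[:2]-pin)@[.1133,.9936],"yaw",np.degrees(np.arctan2(R[1,1],R[0,1])))
# guide check from new picture
for lat in(1,-1):
    q=P[(P[...,2]>.024)&(P[...,2]<.036)&(P[...,0]>.37)&(P[...,0]<.62)];l=(q[:,:2]-pin)@[.1133,.9936];q=q[(l*lat>.045)&(l*lat<.07)]
    if len(q)>50: print(lat,len(q),np.median((q[:,:2]-pin)@[.1133,.9936]),np.percentile((q[:,:2]-pin)@[.1133,.9936],[2,98]),np.polyfit(q[:,0],q[:,1],1))
```

```text
tcp [0.4707 0.3252 0.0712] R [[0.113, 0.993, 0.043], [0.994, -0.113, -0.004], [0.001, 0.043, -0.999]] 9.25 [ 1.14809033  0.25401989 -1.3696479 ]
centre rel pin along/lat -0.05342597137122644 0.0002837068934942905 yaw -6.471107512302993
1 5551 0.056533245670393376 [0.05047586 0.06076924] [-0.11347966  0.43435159]
-1 555 -0.05535017543388424 [-0.06050668 -0.05043328] [-0.13161865  0.33293338]
```

View pics/w3b.png

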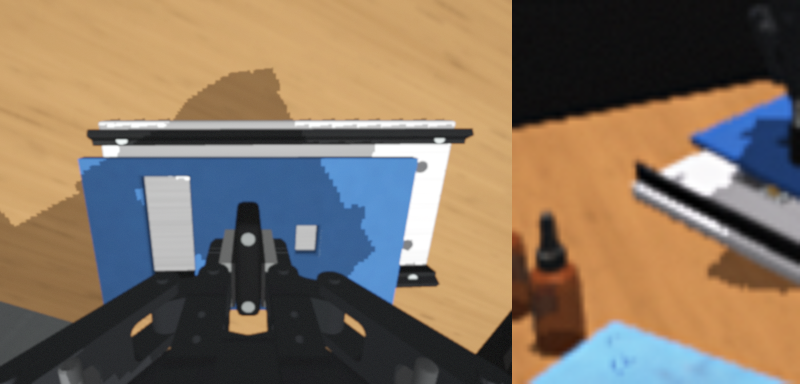

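The template hangs tilted nose-up over the jig and is centred within 0.3 mm. The hole, seen at (306,237), is 19 mm short of the pin. I'll lower it now.

Request:
move_arm:
  jaw: [1,1,1,1,1,1,1,1]
  dp:
    - [0,0,0.9]
    - [0,0,0.9]
    - [0,0,0.8]
    - [0,0,0.6]
    - [0,0,0.4]
    - [0,0,0.2]
    - [0,0,0]
    - [0,0,0]
  turn:
    - [0,0,0]
    - [0,0,0]
    - [0,0,0]
    - [0,0,0]
    - [0,0,0]
    - [0,0,0]
    - [0,0,0]
    - [0,0,0]

```text
time_s: 10.02
position: [0.4722, 0.3249, 0.0324]
tool_rot: [[0.113, 0.993, 0.043], [0.994, -0.113, -0.005], [0.0, 0.043, -0.999]]
ft_force: [0.1, 0.1, -2.4]
grip_width: 0.0114
gripper_force: 39.6
```

Request:
move_arm:
  jaw: [1,1,1,1,1]
  dp:
    - [0,0,0.08]
    - [0,0,0.08]
    - [0,0,0.08]
    - [0,0,0]
    - [0,0,0]
  turn:
    - [0,0,0]
    - [0,0,0]
    - [0,0,0]
    - [0,0,0]
    - [0,0,0]

```text
time_s: 10.43
position: [0.4722, 0.3248, 0.03]
tool_rot: [[0.113, 0.993, 0.043], [0.994, -0.113, -0.005], [0.0, 0.043, -0.999]]
ft_force: [0.5, 0.8, -2.2]
grip_width: 0.0112
gripper_force: 39.6
```

Request:
move_arm:
  jaw: [1,1,1,1]
  dp:
    - [0,0,0.05]
    - [0,0,0.05]
    - [0,0,0]
    - [0,0,0]
  turn:
    - [0,0,0]
    - [0,0,0]
    - [0,0,0]
    - [0,0,0]

```text
time_s: 10.77
position: [0.4723, 0.3248, 0.0289]
tool_rot: [[0.113, 0.993, 0.043], [0.994, -0.113, -0.005], [-0.0, 0.043, -0.999]]
ft_force: [0.6, -0.2, -0.8]
grip_width: 0.0113
gripper_force: 39.6
```

Contact has begun, with the wrist load dropping from −2.2 to −0.8 N. I'll open slightly so the fingers cage the bar loosely, then check how the template lies.

Request:
move_arm:
  jaw: [1.3,1.5,1.6,1.6,1.6]
  dp:
    - [0,0,0]
    - [0,0,0]
    - [0,0,0]
    - [0,0,0]
    - [0,0,0]
  turn:
    - [0,0,0]
    - [0,0,0]
    - [0,0,0]
    - [0,0,0]
    - [0,0,0]

```text
time_s: 11.18
position: [0.4724, 0.3248, 0.029]
tool_rot: [[0.113, 0.993, 0.043], [0.994, -0.113, -0.005], [0.0, 0.043, -0.999]]
ft_force: [-0.6, -0.0, -0.8]
grip_width: 0.0157
gripper_force: 0.0
```

```bash
cat > chk.py <<'E'
from look import *
import sys
s,im,d,P=tmpl(sys.argv[1])
pin=np.array([.5237,.3184]);u=np.array([.9936,-.1133]);w=np.array([.1133,.9936])
hsv=cv2.cvtColor(im,cv2.COLOR_RGB2HSV)
t=(hsv[...,0]>95)&(hsv[...,0]<130)&(hsv[...,1]>90)&(P[...,2]<.04)&(P[...,2]>0)
A=(P[...,:2]-pin)@u;B=(P[...,:2]-pin)@w;X,Y,Z=A[t],B[t],P[t][:,2]
k=np.linalg.lstsq(np.c_[X,Y,np.ones(len(X))],Z,rcond=None)[0]
fr=[A[r,np.nonzero(t[r])[0].max()] for r in range(170,260,4) if t[r].sum()>20]
rr=[A[r,np.nonzero(t[r])[0].min()] for r in range(170,260,4) if t[r].sum()>20]
tp=[B[np.nonzero(t[:,c])[0].min(),c] for c in range(110,380,6)];ta=[A[np.nonzero(t[:,c])[0].min(),c] for c in range(110,380,6)]
print("slope along %.4f lat %.4f  front %.4f rear %.4f  hole-pin %.4f"%(k[0],k[1],np.median(fr),np.median(rr),(np.median(fr)+np.median(rr))/2+.034),"z front/rear",np.polyval([k[0],k[2]],[np.median(fr),np.median(rr)]),"left edge",np.median(tp),"yaw rel",np.polyfit(ta,tp,1)[0])
E
python3 chk.py w4
```

```text
tcp [0.4724 0.3248 0.029 ] R [[0.113, 0.993, 0.043], [0.994, -0.113, -0.005], [0.0, 0.043, -0.999]] 11.1833 [-0.55421732 -0.01316033 -0.78241275]
slope along 0.0424 lat 0.0008  front 0.0372 rear -0.1411  hole-pin -0.0179 z front/rear [0.02596947 0.01840098] left edge 0.0483903901502192 yaw rel -0.012211619164334104
```

It rests on the pin as wanted: lean 0.0424 rad, hole 17.9 mm short of the pin. I'll slide it forward gently.

Request:
move_arm:
  jaw: [1.6,1.6,1.6,1.6,1.6,1.6,1.6,1.6]
  dp:
    - [0,0.08,0]
    - [0,0.08,0.01]
    - [0,0.08,0]
    - [0,0.08,0]
    - [0,0.08,0.01]
    - [0,0.08,0]
    - [0,0.08,0]
    - [0,0.08,0.01]
  turn:
    - [0,0,0]
    - [0,0,0]
    - [0,0,0]
    - [0,0,0]
    - [0,0,0]
    - [0,0,0]
    - [0,0,0]
    - [0,0,0]

```text
time_s: 11.9
position: [0.4786, 0.3241, 0.029]
tool_rot: [[0.113, 0.993, 0.042], [0.994, -0.113, -0.005], [-0.0, 0.043, -0.999]]
ft_force: [-2.8, -0.2, 2.1]
grip_width: 0.016
gripper_force: 1.5
```

Request:
move_arm:
  jaw: [1.6,1.6,1.6,1.6,1.6,1.6,1.6,1.6]
  dp:
    - [0,0.08,0]
    - [0,0.08,0.01]
    - [0,0.08,0]
    - [0,0.08,0]
    - [0,0.08,0.01]
    - [0,0.08,0]
    - [0,0.08,0]
    - [0,0.08,0.01]
  turn:
    - [0,0,0]
    - [0,0,0]
    - [0,0,0]
    - [0,0,0]
    - [0,0,0]
    - [0,0,0]
    - [0,0,0]
    - [0,0,0]

```text
time_s: 12.57
position: [0.4852, 0.3233, 0.0289]
tool_rot: [[0.113, 0.993, 0.043], [0.994, -0.113, -0.005], [0.0, 0.043, -0.999]]
ft_force: [-3.1, 0.9, 2.3]
grip_width: 0.0161
gripper_force: 1.5
```

```bash
python3 chk.py w5
```

```text
tcp [0.4852 0.3233 0.0289] R [[0.113, 0.993, 0.043], [0.994, -0.113, -0.005], [0.0, 0.043, -0.999]] 12.5667 [-3.07720773  0.88498637  2.31679919]
slope along 0.0451 lat 0.0013  front 0.0482 rear -0.1300  hole-pin -0.0069 z front/rear [0.02639049 0.01835901] left edge 0.04822597030891212 yaw rel -0.012137444902090597
```

Request:
move_arm:
  jaw: [1.6,1.6,1.6,1.6,1.6,1.6,1.6,1.6,1.6,1.6]
  dp:
    - [0,0.05,0]
    - [0,0.05,0]
    - [0,0.05,0.01]
    - [0,0.05,0]
    - [0,0.05,0]
    - [0,0.05,0]
    - [0,0.05,0]
    - [0,0.05,0.01]
    - [0,0.05,0]
    - [0,0.05,0]
  turn:
    - [0,0,0]
    - [0,0,0]
    - [0,0,0]
    - [0,0,0]
    - [0,0,0]
    - [0,0,0]
    - [0,0,0]
    - [0,0,0]
    - [0,0,0]
    - [0,0,0]

```text
time_s: 13.45
position: [0.4903, 0.3228, 0.029]
tool_rot: [[0.113, 0.993, 0.043], [0.994, -0.113, -0.005], [0.0, 0.044, -0.999]]
ft_force: [-1.0, -0.1, -0.3]
grip_width: 0.0159
gripper_force: 0.0
```

```bash
python3 chk.py w6
```

```text
tcp [0.4903 0.3228 0.029 ] R [[0.113, 0.993, 0.043], [0.994, -0.113, -0.005], [0.0, 0.044, -0.999]] 13.45 [-0.98856358 -0.10878065 -0.31399348]
slope along 0.0001 lat 0.0020  front 0.0534 rear -0.1251  hole-pin -0.0018 z front/rear [0.01842793 0.01840586] left edge 0.0499982535887398 yaw rel -0.006912194814813515
```

It has dropped flat: slope 0, top at 18.4 mm. I'll let go and withdraw.

Request:
move_arm:
  jaw: [2.5,4,5,5,5,5,5,5,5,5,5,5]
  dp:
    - [0,0,0]
    - [0,0,0]
    - [0,0,0]
    - [0,0,0]
    - [0,0,0]
    - [0,0,-1]
    - [0,0,-2]
    - [0,0,-3]
    - [0,0,-3]
    - [0,0,-3]
    - [0,0,-2]
    - [0,0,0]
  turn:
    - [0,0,0]
    - [0,0,0]
    - [0,0,0]
    - [0,0,0]
    - [0,0,0]
    - [0,0,0]
    - [0,0,0]
    - [0,0,0]
    - [0,0,0]
    - [0,0,0]
    - [0,0,0]
    - [0,0,0]

```text
time_s: 14.5
position: [0.4853, 0.3242, 0.1743]
tool_rot: [[0.112, 0.992, 0.051], [0.994, -0.112, -0.001], [0.004, 0.051, -0.999]]
ft_force: [-0.0, -0.1, 0.3]
grip_width: 0.05
gripper_force: 0.0
```

```bash
python3 chk.py w7
```

```text
tcp [0.4853 0.3242 0.1743] R [[0.112, 0.992, 0.051], [0.994, -0.112, -0.001], [0.004, 0.051, -0.999]] 14.5 [-0.04926976 -0.07134302  0.33969364]Traceback (most recent call last):
  File "chk.py", line 11, in <module>
    tp=[B[np.nonzero(t[:,c])[0].min(),c] for c in range(110,380,6)];ta=[A[np.nonzero(t[:,c])[0].min(),c] for c in range(110,380,6)]
          ~~~~~~~~~~~~~~~~~~~~~~~~~^^
    return umr_minimum(a, axis, None, out, keepdims, initial, where)
ValueError: zero-size array to reduction operation minimum which has no identity
```

View pics/w7.png

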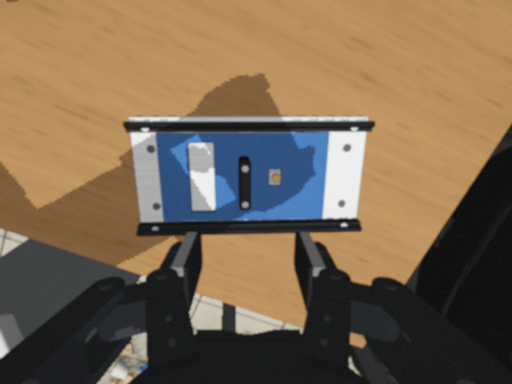

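The template lies flat between the guides, with the brass pin visible in the oblong hole at (275,177). The gripper is clear, so I'm handing the job in.

```bash
python3 -c "
from rig import ticket
print(ticket.close_job())"
```

```text
the job is handed in; nothing more can be done
None
```

The template lies flat on the deck between the guides with the pin in its oblong hole; I released it, moved the gripper clear, and handed the job in at about 14.6 s, with the readings taken during the slide showing about 3 N.

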